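# Clamp two spice jars in a ratchet jar holder and keep the squeeze on

### The arm

A 7-joint arm with a two-finger parallel gripper is mounted at the origin on a cart in front of the work surface, level with it; the furniture and walls round the work are solid. World frame = base frame: x ahead of the robot, y to its left, z up, the work surface at z = 0. Lengths are in m, angles in rad, forces in N, time in s.
With the tool pointing down it reaches from about 0.425 to 0.925 m from the base axis. Payload 6.8 kg.
Tool frame: the origin (TCP) lies at the very end of the fingers, on their centre line; the grasp point (between the pads) lies 19 mm behind it; z points along the fingers, y is the line along which they close (so a half turn about z gives the same grasp; the last joint's range is limited). The gripper opens to 88 mm and grips with 3 to 60 N. Pads are 20 mm wide; open, the fingers measure 115 mm over their backs; the gripper's body (75 mm by 178 mm) begins 61 mm behind the grasp point.
Start: joints at [-1.433, 0.477, 0.022, 1.555, -0.011, 1.109, -0.083], TCP at [0.164, 0.655, 0.223] pointing down, gripper open.
Joint ranges: [-2.96, 2.96], [-0.34, 2.1], [-1.41, 1.46], [0.24, 2.44], [-1.37, 4.51], [0.17, 1.92], [-2.96, 2.96]. Speed limits (rad/s): [2.39, 2.39, 3.14, 3.14, 3.14, 3.14, 3.14].

### API

Orientations are given as a unit quaternion [x, y, z, w].
In Python, from bench import env, optics, order gives the robot as it stands.
- The arm moves only by the tool carry_out, never from a script. Its argument "targets" is a list of rows, each a list of 3 entries, a list of its own where there are three numbers: the shift along the tool's x, y, z in m, then the turn, a rotation vector about the tool's x, y, z in degrees, then the closure in counts, from 0 (fully open) to 255 (shut). A call has exactly 10 rows; each row shifts and turns the commanded pose from where the row before left it, along the tool's axes as they then stand; what a row does not reach is not made up. A row lasts 1/10 s, in which the tool goes at most 50 mm and 8.59 degrees, less where a joint would pass 70% of its speed; a pose out of reach is approached as far as the arm can. A call with a gripper value outside its range is refused whole. The fingers move at their own pace and stop on an object; "force" is the grip in N (left out, the last holds). Time passes only in rows, so rows that do not move let the fingers close, or fill a call up. It gives the time, the measured TCP pose, the force, the opening and the grip force at its end, in the units of the state.
- env.read_state(): the state, without advancing time (a new reading comes with each control period).
- optics.camera(name): name is "scene" or "top" or "wrist"; returns (picture, depth): 384x512x3 uint8, blue, green, red; 384x512 float32, m along the optical axis (not along the pixel's ray), 0 where there is no reading.
- optics.camera_params(name): a dict with "fov_y" (degrees; the focal length in pixels is half the picture's height over the tangent of half this angle, whatever the lens; pixels are square), "cx", "cy" (the principal point, pixels), "camera_from_world" (4x4, takes a point from world to camera coordinates). Camera axes: x right, y down, z forward; pixel columns grow to the right and rows downward; lengths in m; the calibration is good to about 2 mm. A picture is of the moment at which its call begins: read the wrist's pose just before it. camera_params takes no time and is no camera call; for the wrist camera it gives the pose at the moment of the call.
- order.finish_job(): hands the job in; it is judged then, once.
Trained networks look in the newest picture that a camera, given by its name, has taken for a name from the list of things; names that differ only in an ending like _2 or _b are one class to them, and where a whole thing is asked for, a point or a joint stands for the part that bears it (a point fixed in the world has none). Each returns a list of dicts, best first, with "p" (0 to 1); they miss things now and then, are a little off and sometimes report something else, mostly with a low value. They report only what shows in the picture. A call takes as long as a camera call. They do not tell look-alikes from the thing itself.
- optics.look_for(camera, thing): "rect" ([left, top, right, bottom] in pixels, round what is visible of it).
- optics.trace(camera, thing): "pixels" (384x512 bool, what is visible of it) and "rect" ([left, top, right, bottom] in pixels, round what is visible of it).
- optics.spot_point(camera, thing): "position" ([row, column] in pixels: a listed point, or the origin of a listed thing).
The state is a dict: "time": time; "qpos": joint angles; "qvel": joint speeds; "tau": joint torques, N m; "eef_pos": TCP position; "eef_rot": TCP orientation; "ft_force": force on the tool from outside, world axes, zero at the start; "wrist_torque": the same for the moment, N m; "opening": finger opening in m; "grip_force": force on a finger pad.
Only numpy, scipy, OpenCV 4.12 (cv2) and the standard library are available. Lean on these libraries where they do the work, as an engineer would, in place of code of your own. Each camera call takes 0.05 s, during which the arm holds its last target. There are 200 camera calls.

### The job

The lids of the two spice jars are stuck: stand the jars upright in the two pockets of the wooden jar clamp, one in each, and let go of them. Then squeeze and release the clamp's pair of black grips again and again, so that the ratchet pushes the jaw (moved in no other way) up to the jars, until it presses both against the back wall, firmly but gently enough not to crack the glass. Finish still squeezing the grips, since the press lasts only while they are squeezed, and leave the jam jar, the salt shaker and the small tin where they are.

Things in the scene. Friction and masses are not known exactly. Their poses are not given: they have to be found in the camera images.
- jar_a: spice jar, a glass cylinder with a screw lid, 41 mm across and 105 mm tall, 0.11 kg; standing upright on the worktop at the left. Origin: centre of its underside, z up its axis. Either jar may go into either pocket.
- jar_b: the other spice jar, same shape and size (41 mm across, 105 mm tall); origin: centre of its underside, z up its axis.
- clamp: wooden two-jar ratchet clamp, fixed to the worktop, 270 mm long (y), 140 mm wide (x) at the pockets. Origin on the worktop under its middle; x across it, y along it the way the jaw closes, z up. Base 8 mm thick; back wall at the +y end: inner face y = +115 mm, top 48 mm above the worktop. Grey ratchet housing at y -115 to -35 mm, 44 mm tall, with the steel rack bar through it.
- pocket_near (a point): pocket at clamp x = -32 mm, 50 mm wide (4 mm play each side of a jar), open upwards and to -y, side walls y +79 to +116 mm, tops 44 mm above the worktop. The point: on its floor (8 mm above the worktop), where the centre of a jar's underside stands when it touches the back wall. Axes as the clamp's. Set down up to 12 mm short of it (to -y), the jaw pushes the jar home.
- pocket_far (a point): the same point of the other pocket, at clamp x = +32 mm.
- pad_face (a point): middle of the front face of the jaw's rubber pad, 30 mm above the worktop. Pad 112 mm wide (x), 10 mm thick, 36 mm high (12 to 48 mm above the worktop); it swivels a little and moves along clamp +y.
- jaw (a joint): travel of the jaw along clamp +y, m; 0 fully open, 0.050 when the pad meets jars that touch the back wall, 0.056 its stop. Starts at 0 to 0.022. It stays where it is left (2 N of friction).
- grips (a point): midway between the two squeeze grips, 80 mm above the worktop, at clamp y = -75 mm. Grips: two upright black paddles, one each side in clamp x, 8 mm thick, 30 mm wide (y), from 47 to 107 mm above the worktop; outer faces 58 mm apart let go, 40 mm fully squeezed, always even about this point. Pinch both from above, fingers closing along clamp x.
- grip_far (a joint): how far each grip is squeezed in, m: 0 let go (a spring returns them in about 0.3 s), 0.009 fully. A full squeeze moves the jaw 10 to 18 mm (rack pitch 8 mm); let the grips come back fully each time. At the jars they stop short; the jaw then presses with about the finger force less 5 N: squeeze with 12 to 25 N, 45 N on the pad cracks the glass. If they come fully home just there, pump again.
- jam: bystander: jam jar with a screw lid, 65 mm across, 86 mm tall, behind the clamp. Origin: centre of its underside.
- salt: bystander: salt shaker, 44 mm across, 90 mm tall, behind the clamp. Origin: centre of its underside.
- tin: bystander: small food tin, 75 mm across, 58 mm tall, behind the jars. Origin: centre of its underside.
- pad: the jaw's pad as a solid (origin in the middle of its front face, as point pad_face). The robot must not push it itself (over 4 N).
There are look-alikes about, which are no part of the job. Leave any purple look-alike of the jar_a alone. Leave any red look-alike of the jar_b alone.

How it is judged:
On the way:
1. both jars stand in the pockets, one in each, let go of and not yet pressed by the jaw ((((x of jar_a in the frame of pocket_near between -0.007 and 0.007 m and y of jar_a in the frame of pocket_near between -0.016 and 0.012 m and z of jar_a in the frame of pocket_near between -0.004 and 0.004 m and angle between jar_a's own z axis and vertical below 0.1 rad) and (x of jar_b in the frame of pocket_far between -0.007 and 0.007 m and y of jar_b in the frame of pocket_far between -0.016 and 0.012 m and z of jar_b in the frame of pocket_far between -0.004 and 0.004 m and angle between jar_b's own z axis and vertical below 0.1 rad)) or ((x of jar_a in the frame of pocket_far between -0.007 and 0.007 m and y of jar_a in the frame of pocket_far between -0.016 and 0.012 m and z of jar_a in the frame of pocket_far between -0.004 and 0.004 m and angle between jar_a's own z axis and vertical below 0.1 rad) and (x of jar_b in the frame of pocket_near between -0.007 and 0.007 m and y of jar_b in the frame of pocket_near between -0.016 and 0.012 m and z of jar_b in the frame of pocket_near between -0.004 and 0.004 m and angle between jar_b's own z axis and vertical below 0.1 rad))) and contact force between the fingers and jar_a below 0.3 N and contact force between the fingers and jar_b below 0.3 N and contact force between pad and jar_a below 0.5 N and contact force between pad and jar_b below 0.5 N), for 0.2 s.
At the end, for the whole second after the job is handed in: Both jars stand upright (within 0.1 rad), one in each pocket, within 7 mm sideways of the pocket point and within 6 mm of the back wall, at rest; the pad presses each jar with more than 1.5 N and with less than 32 N in all; the fingers are still squeezing the grips (over 3 N, grips in by over 1 mm) ((((x of jar_a in the frame of pocket_near between -0.007 and 0.007 m and y of jar_a in the frame of pocket_near between -0.006 and 0.012 m and z of jar_a in the frame of pocket_near between -0.004 and 0.004 m and angle between jar_a's own z axis and vertical below 0.1 rad) and (x of jar_b in the frame of pocket_far between -0.007 and 0.007 m and y of jar_b in the frame of pocket_far between -0.006 and 0.012 m and z of jar_b in the frame of pocket_far between -0.004 and 0.004 m and angle between jar_b's own z axis and vertical below 0.1 rad)) or ((x of jar_a in the frame of pocket_far between -0.007 and 0.007 m and y of jar_a in the frame of pocket_far between -0.006 and 0.012 m and z of jar_a in the frame of pocket_far between -0.004 and 0.004 m and angle between jar_a's own z axis and vertical below 0.1 rad) and (x of jar_b in the frame of pocket_near between -0.007 and 0.007 m and y of jar_b in the frame of pocket_near between -0.006 and 0.012 m and z of jar_b in the frame of pocket_near between -0.004 and 0.004 m and angle between jar_b's own z axis and vertical below 0.1 rad))) and contact force between pad and jar_a above 1.5 N and contact force between pad and jar_b above 1.5 N and contact force between pad and anything else below 32 N and contact force between the fingers and clamp above 3 N and value of joint grip_far above 0.001 m and linear speed of each of jar_a, jar_b below 0.02 m/s); the arm keeps its last pose, push and grip.
It fails at once if the glass is cracked: the jaw pad presses with more than 45 N (contact force between pad and anything else above 45 N).
It fails at once if the robot itself pushes the jaw pad (over 4 N) (contact force between any of the fingers, the arm and pad above 4 N).
It fails at once if a jar is knocked over (angle between any of jar_a, jar_b's own z axis and vertical above 0.7 rad).
It fails at once if a bystander is moved by more than 20 mm (distance of any of jam, salt, tin from where it was at the start of the episode above 0.02 m).
It also fails if it takes over 72 s, if anything falls off the work surface, if the arm or the gripper's body presses on something with over 40 N, if the wrist force passes 120 N, or if a joint passes its speed limit or range.

## Working session

There is one attempt and no reset: what is moved stays moved. The work goes in short steps, Python scripts to look and compute and a tool call to move; the robot and the scene stay as the last step left them, time stands still between calls to the robot, and variables do not carry over. Pictures are saved under pics/ and viewed, at most 10 in all, crops included, and the job is handed in when it is done.

Besides the shell and the picture viewer there is one more tool, called after "Emit:" as name(argument=value, ...) on one line, values as JSON. carry_out: Moves the arm, as the interface text tells. Its arguments: {"type":"object","properties":{"targets":{"type":"array"},"force":{"type":"number"}},"required":["targets"]}

```bash
ls; mkdir -p pics
cat > h.py <<'E'
import numpy as np, cv2
from bench import env, optics, order
from scipy.spatial.transform import Rotation as R
def K(c):
    p=optics.camera_params(c); f=192/np.tan(np.radians(p["fov_y"])/2)
    return f,p["cx"],p["cy"],np.array(p["camera_from_world"])
def cloud(c,d):
    f,cx,cy,T=K(c); v,u=np.mgrid[0:384,0:512]
    P=np.stack([(u-cx)/f*d,(v-cy)/f*d,d],-1)
    return (P-T[:3,3])@T[:3,:3]
def ray(c,rc,z):
    f,cx,cy,T=K(c); r=T[:3,:3].T@np.array([(rc[1]-cx)/f,(rc[0]-cy)/f,1]); o=-T[:3,:3].T@T[:3,3]
    return o+r*(z-o[2])/r[2]
E
cat > a.py <<'E'
from h import *
s=env.read_state(); print(s["time"],s["eef_pos"],s["eef_rot"],s["opening"])
for c in ["scene","top"]:
    im,d=optics.camera(c); cv2.imwrite(f"pics/{c}0.png",im); np.save(f"{c}_d.npy",d); P=cloud(c,d)
    for t in ["jar_a","clamp","jam","salt","tin","pad"]:
        for r in optics.trace(c,t)[:4]:
            if r["p"]<.3: continue
            m=r["pixels"]&(d>0); q=P[m]
            print(c,t,round(r["p"],2),np.round(r["rect"]),"med",np.median(q,0).round(3),"lo",np.percentile(q,2,0).round(3),"hi",np.percentile(q,98,0).round(3),im[m].mean(0).round())
    for t,z in [("pocket_near",.008),("pocket_far",.008),("pad_face",.03),("grips",.08),("clamp",0),("jar_a",0)]:
        for r in optics.spot_point(c,t)[:4]:
            if r["p"]>.3: print(c,t,round(r["p"],2),np.round(r["position"]),ray(c,r["position"],z).round(4))
E
python3 a.py
```

```text
pics
0.0 [0.16411281 0.65412633 0.22170804] [ 1.22576441e-01  9.92458671e-01 -8.95253248e-04 -3.52915772e-05] 0.08789371913335053
scene jar_a 0.91 [166. 190. 189. 241.] med [0.577 0.251 0.07 ] lo [0.571 0.229 0.006] hi [0.608 0.268 0.108] [ 89. 117. 132.]
scene jar_a 0.7 [186. 262. 215. 319.] med [0.375 0.284 0.077] lo [0.369 0.262 0.002] hi [0.407 0.3   0.108] [126.  50.  98.]
scene jar_a 0.65 [152. 235. 183. 287.] med [0.463 0.31  0.074] lo [0.457 0.289 0.007] hi [0.491 0.327 0.108] [ 83.  90. 108.]
scene jar_a 0.65 [127. 206. 155. 257.] med [0.566 0.337 0.071] lo [0.56  0.316 0.004] hi [0.598 0.355 0.108] [ 38.  45. 147.]
scene clamp 0.58 [263. 154. 371. 234.] med [ 0.528 -0.058  0.03 ] lo [ 0.482 -0.187  0.005] hi [0.618 0.045 0.102] [ 90. 113. 143.]
scene jam 0.81 [231. 148. 256. 189.] med [0.684 0.051 0.061] lo [0.674 0.018 0.005] hi [0.73  0.073 0.089] [ 81.  87. 152.]
scene salt 0.88 [272. 145. 286. 174.] med [ 0.687 -0.051  0.051] lo [ 0.678 -0.073  0.008] hi [ 0.708 -0.038  0.091] [153. 159. 160.]
scene tin 0.86 [139. 182. 173. 222.] med [0.66  0.281 0.055] lo [0.643 0.246 
[... 1997 characters left out ...]
 0.017] hi [ 0.598 -0.038  0.051] [118. 127. 140.]
top pad 0.53 [160. 164. 189. 192.] med [0.587 0.243 0.104] lo [0.571 0.229 0.006] hi [0.608 0.267 0.108] [ 86. 140. 161.]
top pocket_near 0.93 [213. 299.] [0.525  0.0049 0.008 ]
top pocket_near 0.36 [183. 299.] [0.5864 0.0044 0.008 ]
top pocket_far 0.68 [183. 300.] [0.5877 0.0013 0.008 ]
top pad_face 0.97 [201. 327.] [ 0.5483 -0.0491  0.03  ]
top grips 0.97 [210. 392.] [ 0.5308 -0.1652  0.08  ]
top clamp 0.84 [207. 345.] [ 0.5383 -0.0905  0.    ]
top jar_a 0.93 [180. 179.] [0.5941 0.2514 0.    ]
top jar_a 0.8 [280. 158.] [0.3889 0.2902 0.    ]
top jar_a 0.64 [189. 137.] [0.5747 0.3373 0.    ]
top jar_a 0.58 [238. 150.] [0.4753 0.3089 0.    ]
```

```bash
python3 -c "
import cv2
a=cv2.imread('pics/scene0.png')[130:330,110:390];b=cv2.imread('pics/top0.png')[90:310,130:430]
cv2.imwrite('pics/c1.png',cv2.resize(a,(784,560),interpolation=2));cv2.imwrite('pics/c2.png',cv2.resize(b,(780,572),interpolation=2))"
```

```text
(no output)
```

View pics/c1.png

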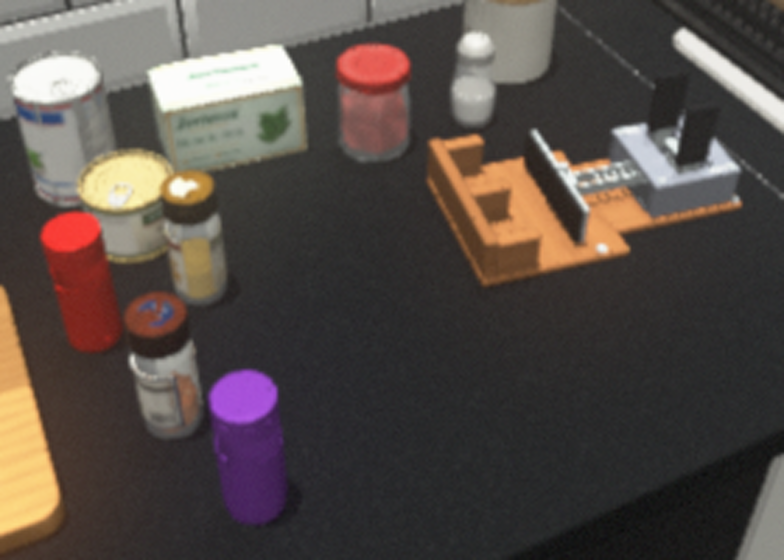

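View pics/c2.png

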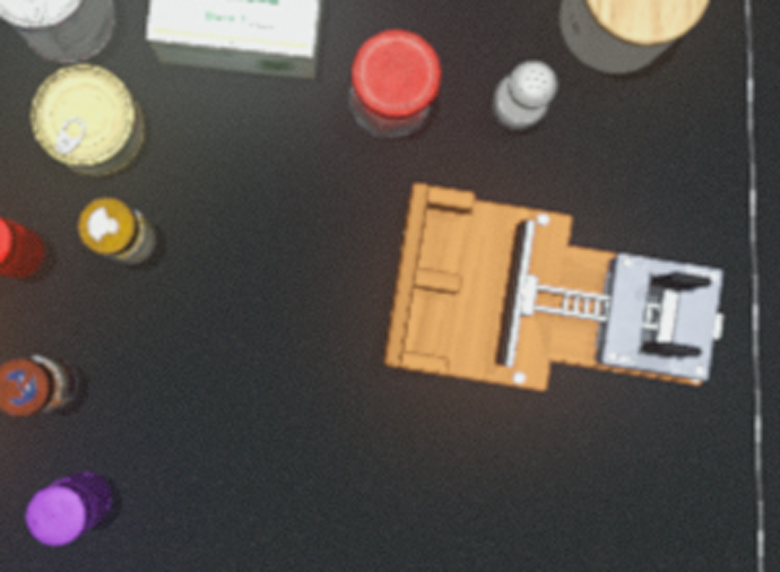

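The scene view shows the brown-lidded jar (crop 165,365), the gold-lidded jar (195,240), and red and purple decoys (80,280 and 250,445). The clamp's back wall faces left. The top view agrees, with the grips at crop (675,315). Next I fit the clamp pose and the jar centres.

```bash
cat >> h.py <<'E'
def rel(pos,yaw_y):  # pos: target TCP; yaw_y: wanted world direction angle (deg) of tool y from world y, +ccw
    s=env.read_state(); A=R.from_quat(s["eef_rot"])
    ty=np.array([-np.sin(np.radians(yaw_y)),np.cos(np.radians(yaw_y)),0]); tz=np.array([0,0,-1.]); tx=np.cross(ty,tz)
    B=R.from_matrix(np.stack([tx,ty,tz],1)); d=np.array(pos)-s["eef_pos"]
    print("turn(first,deg)",(A.inv()*B).as_rotvec(degrees=True).round(2),"then shift",B.inv().apply(d).round(4),"now",np.round(s["eef_pos"],4),"t",round(s["time"],2),"open",round(s["opening"],4),"F",round(s["grip_force"],1),np.round(s["ft_force"],1))
E
cat > b.py <<'E'
from h import *
for c in ["scene","top"]:
    d=np.load(c+"_d.npy"); P=cloud(c,d).reshape(-1,3); P=P[d.ravel()>0]
    for n,xy in [("A",(.590,.248)),("B",(.475,.308))]:
        q=P[(P[:,2]>.1)&(np.hypot(P[:,0]-xy[0],P[:,1]-xy[1])<.03)]
        print(c,n,len(q),cv2.minEnclosingCircle(q[:,:2].astype(np.float32)),q[:,2].max().round(3),q[:,:2].mean(0).round(4))
    q=P[(abs(P[:,0]-.55)<.11)&(P[:,1]<.07)&(P[:,1]>-.22)]
    for n,m in [("wall",(q[:,2]>.0455)&(q[:,2]<.052)&(q[:,1]>.0)),("pad",(q[:,2]>.0455)&(q[:,2]<.052)&(q[:,1]<-.03)&(q[:,1]>-.08)),("base",(q[:,2]>.005)&(q[:,2]<.052)),("grips",(q[:,2]>.095))]:
        w=q[m]
        print(c,n,len(w),cv2.minAreaRect(w[:,:2].astype(np.float32)),w[:,2].max().round(3))
E
python3 b.py
```

```text
scene A 233 ((0.5903436541557312, 0.246821790933609), 0.021601330488920212) 0.109 [0.5886 0.2487]
scene B 335 ((0.47814518213272095, 0.30645668506622314), 0.0209609754383564) 0.11 [0.4755 0.3075]
scene wall 247 ((0.5600289106369019, 0.0240367092192173), (0.045386653393507004, 0.13963569700717926), 89.35596466064453) 0.052
scene pad 160 ((0.5474953055381775, -0.05236581340432167), (0.013307387940585613, 0.1130952462553978), 80.72577667236328) 0.052
scene base 3887 ((0.5424457788467407, -0.07042203843593597), (0.27601274847984314, 0.15829835832118988), 84.46984100341797) 0.052
scene grips 149 ((0.5292670726776123, -0.1606362760066986), (0.029167143628001213, 0.05945111811161041), 79.8697509765625) 0.111
top A 368 ((0.5899508595466614, 0.24910371005535126), 0.02039352059364319) 0.11 [0.59   0.2489]
top B 390 ((0.4765329957008362, 0.30816107988357544), 0.02055537886917591) 0.11 [0.4766 0.3077]
top wall 408 ((0.5575886368751526, 0.020622678101062775), (0.041223518550395966, 0.1379953771829605), 82.41395568847656) 0.051
top pad 274 ((0.5459997653961182, -0.05170630291104317), (0.014314014464616776, 0.11153829842805862), 80.82115173339844) 0.052
top base 6675 ((0.5509058833122253, -0.07333290576934814), (0.2801818251609802, 0.2188616245985031), 88.99067687988281) 0.052
top grips 155 ((0.5284843444824219, -0.1595255732536316), (0.028983548283576965, 0.058318112045526505), 80.06918334960938) 0.111
```

```bash
cat > c.py <<'E'
from h import *
th=np.radians(-9.7); ux=np.array([np.cos(th),np.sin(th)]); uy=np.array([-np.sin(th),np.cos(th)])
g=np.array([.529,-.160]); O=g+.075*uy; print("O",O)
for c in ["scene","top"]:
    d=np.load(c+"_d.npy"); P=cloud(c,d).reshape(-1,3); P=P[d.ravel()>0]
    q=np.c_[(P[:,:2]-O)@ux,(P[:,:2]-O)@uy,P[:,2]]
    w=q[(q[:,2]>.040)&(q[:,2]<.053)&(abs(q[:,0])<.09)&(abs(q[:,1]-.11)<.04)]
    print(c,"x",np.percentile(w[:,0],[1,99]).round(4))
    for b in np.arange(-.07,.07,.02):
        s=w[abs(w[:,0]-b-.01)<.01]; print(round(b+.01,2),np.percentile(s[:,1],[2,98]).round(4),end=' ')
    s=w[(w[:,1]>.083)&(w[:,1]<.11)]; h=np.histogram(s[:,0],np.arange(-.08,.081,.004)); print("\n",h[0])
    e=q[(q[:,2]>.004)&(q[:,2]<.055)&(abs(q[:,0])<.1)&(abs(q[:,1]-.02)<.13)]
    e=e[(e[:,1]>.03)]; print("base x",np.percentile(e[:,0],[1,99]).round(4),"ymax",np.percentile(e[:,1],99).round(4))
rel([.590,.248,.20],-9.7)
E
python3 c.py
```

```text
O [ 0.5416367  -0.08607224]
scene x [-0.0704  0.0683]
-0.06 [0.0793 0.1245] -0.04 [0.1144 0.1251] -0.02 [0.1141 0.1252] 0.0 [0.0787 0.1253] 0.02 [0.1142 0.1258] 0.04 [0.1147 0.1263] 0.06 [0.08   0.1257] Traceback (most recent call last):
  File "c.py", line 10, in <module>
    s=w[abs(w[:,0]-b-.01)<.01]; print(round(b+.01,2),np.percentile(s[:,1],[2,98]).round(4),end=' ')
                                                     ~~~~~~~~~~~~~^^^^^^^^^^^^^^^
    return _quantile_unchecked(
        a, q, axis, out, overwrite_input, method, keepdims, weights)
    return _ureduce(a,
                    func=_quantile_ureduce_func,
    ...<5 lines>...
                    overwrite_input=overwrite_input,
                    method=method)
    r = func(a, **kwargs)
    result = _quantile(arr,
                       quantiles=q,
    ...<2 lines>...
                       out=out,
                       weights=wgt)
    slices_having_nans = np.isnan(arr[-1, ...])
                                  ~~~^^^^^^^^^
IndexError: index -1 is out of bounds for axis 0 with size 0
```

```bash
sed -i 's/np.arange(-.07,.07,.02)/np.arange(-.07,.06,.02)/' c.py; python3 c.py
```

```text
O [ 0.5416367  -0.08607224]
scene x [-0.0704  0.0683]
-0.06 [0.0793 0.1245] -0.04 [0.1144 0.1251] -0.02 [0.1141 0.1252] 0.0 [0.0787 0.1253] 0.02 [0.1142 0.1258] 0.04 [0.1147 0.1263] 0.06 [0.08   0.1257] 
 [ 0  0 22 18 18  5  0  0  0  0  0  0  0  0  0  0  0  1 25 12 14  5  0  0
  0  0  0  0  0  0  0  0  0  2 23 15  7  4  0  0]
base x [-0.0707  0.0677] ymax 0.1258
top x [-0.0711  0.0664]
-0.06 [0.0796 0.1256] -0.04 [0.115  0.1261] -0.02 [0.1148 0.1263] 0.0 [0.0803 0.1261] 0.02 [0.1152 0.1265] 0.04 [0.1152 0.1268] 0.06 [0.0812 0.1265] 
 [ 0  0 27 28 27  8  0  0  0  0  0  0  0  0  0  0  0  6 29 28 27  7  0  0
  0  0  0  0  0  0  0  0  0  8 28 27 25  0  0  0]
base x [-0.0704  0.0664] ymax 0.1268
turn(first,deg) [-0.   -0.   -4.38] then shift [-0.4882 -0.3292  0.0227] now [0.1642 0.6547 0.2227] t 1.3 open 0.0878 F 0.0 [-0.3 -0.1 -0.8]
```

Emit:
carry_out(targets=[[[0,0,0],[0,0,-4.8],50],[[-0.04,-0.025,0],[0,0,0],50],[[-0.04,-0.025,0],[0,0,0],50],[[-0.04,-0.025,0],[0,0,0],50],[[-0.04,-0.025,0],[0,0,0],50],[[-0.04,-0.025,0],[0,0,0],50],[[-0.04,-0.025,0],[0,0,0],50],[[-0.04,-0.025,0],[0,0,0],50],[[-0.04,-0.025,0],[0,0,0],50],[[-0.04,-0.025,0],[0,0,0],50]], force=20)

```text
time: 2.3
eef_pos: [0.4845, 0.3732, 0.223]
eef_rot: [0.081, 0.997, 0.0, 0.0]
ft_force: [0.1, -0.3, 0.2]
opening: 0.0702
grip_force: 0.0
```

```bash
python3 -c "
from h import *
rel([.590,.249,.20],-9.3)"
```

```text
turn(first,deg) [0.03 0.01 0.02] then shift [-0.1242 -0.1055  0.023 ] now [0.4845 0.3732 0.223 ] t 2.3 open 0.0702 F 0.0 [ 0.1 -0.3  0.2]
```

Emit:
carry_out(targets=[[[-0.031,-0.026,0.005],[0,0,0],50],[[-0.031,-0.026,0.005],[0,0,0],50],[[-0.031,-0.026,0.005],[0,0,0],50],[[-0.031,-0.0275,0.008],[0,0,0],50],[[0,0,0],[0,0,0],50],[[0,0,0],[0,0,0],50],[[0,0,0],[0,0,0],50],[[0,0,0],[0,0,0],50],[[0,0,0],[0,0,0],50],[[0,0,0],[0,0,0],50]])

```text
time: 3.3
eef_pos: [0.5882, 0.2514, 0.1999]
eef_rot: [0.08, 0.997, 0.0, 0.0]
ft_force: [0.0, 0.0, 1.2]
opening: 0.0704
grip_force: 0.0
```

```bash
cat > w.py <<'E'
from h import *
import sys
x,y=float(sys.argv[1]),float(sys.argv[2])
p0=optics.camera_params("wrist"); im,d=optics.camera("wrist"); cv2.imwrite(f"pics/w{sys.argv[3]}.png",im)
P=cloud("wrist",d).reshape(-1,3); P=P[d.ravel()>0]
q=P[(P[:,2]>.098)&(P[:,2]<.112)&(np.hypot(P[:,0]-x,P[:,1]-y)<.032)]
print(len(q)); 
if len(q)>5: print(cv2.minEnclosingCircle(q[:,:2].astype(np.float32)),q.min(0),q.max(0),q.mean(0))
E
python3 w.py .590 .249 1; python3 -c "
from h import *
rel([.590,.249,.062],-9.3)"
```

```text
1193
((0.591128408908844, 0.2470701038837433), 0.020162682980298996) [0.57143317 0.22762909 0.09800264] [0.61095401 0.26686898 0.10744024] [0.58996052 0.24725528 0.10492274]
turn(first,deg) [0.02 0.   0.08] then shift [-0.0021 -0.0018  0.1378] now [0.5883 0.2511 0.1998] t 3.35 open 0.0706 F 0.0 [ 0.4 -0.6 -0.1]
```

Emit:
carry_out(targets=[[[-0.0027,-0.0027,0.024],[0,0,0],50],[[0,0,0.04],[0,0,0],50],[[0,0,0.04],[0,0,0],50],[[0,0,0.03],[0,0,0],50],[[0,0,0.01],[0,0,0],50],[[0,0,0],[0,0,0],50],[[0,0,0],[0,0,0],255],[[0,0,0],[0,0,0],255],[[0,0,0],[0,0,0],255],[[0,0,0],[0,0,0],255]], force=20)

```text
time: 4.35
eef_pos: [0.5914, 0.2476, 0.0568]
eef_rot: [0.081, 0.997, 0.0, 0.001]
ft_force: [-0.7, 0.2, 0.5]
opening: 0.0422
grip_force: 0.0
```

Emit:
carry_out(targets=[[[0,0,0],[0,0,0],255],[[0,0,0],[0,0,0],255],[[0,0,0],[0,0,0],255],[[0,0,-0.01],[0,0,0],255],[[0,0,-0.03],[0,0,0],255],[[0,0,-0.03],[0,0,0],255],[[0,0,-0.03],[0,0,0],255],[[0,0,-0.02],[0,0,0],255],[[0,0,0],[0,0,0],255],[[0,0,0],[0,0,0],255]])

```text
time: 5.35
eef_pos: [0.5905, 0.2473, 0.1753]
eef_rot: [0.081, 0.997, -0.0, -0.0]
ft_force: [0.3, 0.3, -2.3]
opening: 0.0405
grip_force: 20.0
```

```bash
python3 -c "
from h import *
rel([.5869,-.0026,.177],-9.3)"
```

```text
turn(first,deg) [-0.   -0.01  0.02] then shift [-0.0369 -0.2472 -0.0017] now [0.5905 0.2473 0.1753] t 5.35 open 0.0405 F 20.0 [ 0.3  0.3 -2.3]
```

Emit:
carry_out(targets=[[[-0.0023,-0.0155,0],[0,0,0],255],[[-0.0046,-0.031,0],[0,0,0],255],[[-0.0046,-0.031,0],[0,0,0],255],[[-0.0046,-0.031,0],[0,0,0],255],[[-0.0046,-0.031,0],[0,0,0],255],[[-0.0046,-0.031,0],[0,0,0],255],[[-0.0046,-0.031,0],[0,0,0],255],[[-0.0046,-0.031,0],[0,0,0],255],[[-0.0023,-0.0155,0],[0,0,0],255],[[0,0,0],[0,0,0],255]])

```text
time: 6.35
eef_pos: [0.5861, -0.0069, 0.1748]
eef_rot: [0.083, 0.997, -0.001, -0.001]
ft_force: [0.4, -0.2, -0.7]
opening: 0.0401
grip_force: 20.0
```

```bash
cat > v.py <<'E'
from h import *
import sys
rel([.5869,-.0026,.066],-9.3)
th=np.radians(-9.3); ux=np.array([np.cos(th),np.sin(th)]); uy=np.array([-np.sin(th),np.cos(th)])
M=np.array([.5561,.0075])   # pocket mid
for c in ["top","scene","wrist"]:
    T=optics.camera_params(c); im,d=optics.camera(c); cv2.imwrite(f"pics/{c}{sys.argv[1]}.png",im)
    P=cloud(c,d).reshape(-1,3); P=P[d.ravel()>0]; q=np.c_[(P[:,:2]-M)@ux,(P[:,:2]-M)@uy,P[:,2]]
    w=q[(q[:,2]>.040)&(q[:,2]<.053)&(abs(q[:,0])<.09)&(q[:,1]>-.017)&(q[:,1]<.045)]
    a=w[(w[:,1]>-.012)&(w[:,1]<.015)]
    print(c,len(w),"walls x",[ (np.percentile(s,[2,98]).round(4) if len(s)>5 else None) for s in (a[a[:,0]<-.03,0],a[abs(a[:,0])<.03,0],a[a[:,0]>.03,0])],"inner y",[np.percentile(s,[2,98]).round(4) for s in (w[abs(w[:,0]+.032)<.015,1],w[abs(w[:,0]-.032)<.015,1]) if len(s)>5])
E
python3 v.py 2
```

```text
turn(first,deg) [-0.1  -0.09 -0.28] then shift [-1.000e-04  4.400e-03  1.088e-01] now [ 0.5861 -0.0069  0.1748] t 6.35 open 0.0401 F 20.0 [ 0.4 -0.2 -0.7]
top 540 walls x [array([-0.0699, -0.0579]), array([-0.0069,  0.0061]), None] inner y [array([0.0204, 0.0318]), array([0.0274, 0.0321])]
scene 475 walls x [array([-0.0693, -0.0556]), array([-0.0064,  0.0051]), array([0.0577, 0.0701])] inner y [array([0.0194, 0.0312]), array([0.0201, 0.0306])]
wrist 2184 walls x [array([-0.0689, -0.0571]), array([-0.006 ,  0.0075]), None] inner y [array([0.0187, 0.0303]), array([0.0191, 0.0306])]
```

Emit:
carry_out(targets=[[[0,0.003,0],[0,0,0],255],[[0,0,0],[0,0,0],255],[[0,0,0.02],[0,0,0],255],[[0,0,0.02],[0,0,0],255],[[0,0,0.02],[0,0,0],255],[[0,0,0.015],[0,0,0],255],[[0,0,0.01],[0,0,0],255],[[0,0,0.01],[0,0,0],255],[[0,0,0.01],[0,0,0],255],[[0,0,0],[0,0,0],255]])

```text
time: 7.5
eef_pos: [0.5868, -0.0002, 0.0694]
eef_rot: [0.081, 0.997, -0.0, -0.001]
ft_force: [-0.9, -0.8, -0.8]
opening: 0.0408
grip_force: 20.0
```

```bash
python3 -c "
from h import *
rel([.5869,-.0026,.065],-9.3)"
```

```text
turn(first,deg) [-0.02 -0.11  0.02] then shift [-0.0005 -0.0024  0.0044] now [ 5.868e-01 -2.000e-04  6.940e-02] t 7.5 open 0.0408 F 20.0 [-0.9 -0.8 -0.8]
```

Emit:
carry_out(targets=[[[0,-0.002,0.002],[0,0,0],255],[[0,0,0.0025],[0,0,0],255],[[0,0,0],[0,0,0],255],[[0,0,0],[0,0,0],50],[[0,0,0],[0,0,0],50],[[0,0,0],[0,0,0],50],[[0,0,0],[0,0,0],50],[[0,0,-0.02],[0,0,0],50],[[0,0,-0.04],[0,0,0],50],[[0,0,-0.04],[0,0,0],50]])

```text
time: 8.5
eef_pos: [0.5866, -0.0024, 0.1668]
eef_rot: [0.081, 0.997, -0.0, -0.001]
ft_force: [1.6, 1.0, 0.5]
opening: 0.0707
grip_force: 0.0
```

```bash
cat > j.py <<'E'
from h import *
import sys
th=np.radians(-9.3); ux=np.array([np.cos(th),np.sin(th)]); uy=np.array([-np.sin(th),np.cos(th)])
M=np.array([.5561,.0075])
for c in sys.argv[2].split(","):
    im,d=optics.camera(c); cv2.imwrite(f"pics/{c}{sys.argv[1]}.png",im)
    P=cloud(c,d).reshape(-1,3); P=P[d.ravel()>0]; q=np.c_[(P[:,:2]-M)@ux,(P[:,:2]-M)@uy,P[:,2]]
    for x in (-.032,.032):
        w=q[(q[:,2]>.108)&(q[:,2]<.118)&(np.hypot(q[:,0]-x,q[:,1])<.032)]
        if len(w)>20: print(c,x,"jar off",(np.array(cv2.minEnclosingCircle(w[:,:2].astype(np.float32))[0])-[x,0]).round(4),cv2.minEnclosingCircle(w[:,:2].astype(np.float32))[1],"top",np.median(w[:,2]).round(4))
    w=q[(q[:,2]>.0455)&(q[:,2]<.051)&(abs(q[:,0])<.056)&(q[:,1]<-.022)&(q[:,1]>-.085)]
    if len(w)>20: print(c,"pad y",np.percentile(w[:,1],[2,98]).round(4),"jaw~",(np.percentile(w[:,1],98)+.0205+.05).round(4))
E
python3 j.py 3 top,scene
python3 -c "
from h import *
rel([.4765,.3075,.19],-9.3)"
```

```text
scene 0.032 jar off [ 0.0001 -0.0033] 0.021163683384656906 top 0.1143
scene pad y [-0.0651 -0.0542] jaw~ 0.0163
turn(first,deg) [ 0.16  0.54 -0.01] then shift [ 0.163   0.2874 -0.0183] now [ 0.5909 -0.0024  0.1717] t 8.6 open 0.0702 F 0.0 [ 1.  -0.5 -0.4]
```

Emit:
carry_out(targets=[[[0,0,-0.02],[0,0,0],50],[[0.0181,0.032,0],[0,0,0],50],[[0.0181,0.032,0],[0,0,0],50],[[0.0181,0.032,0],[0,0,0],50],[[0.0181,0.032,0],[0,0,0],50],[[0.0181,0.032,0],[0,0,0],50],[[0.0181,0.032,0],[0,0,0],50],[[0.0181,0.032,0],[0,0,0],50],[[0.0181,0.032,0],[0,0,0],50],[[0.0181,0.032,0],[0,0,0],50]])

```text
time: 9.6
eef_pos: [0.472, 0.3093, 0.1856]
eef_rot: [0.081, 0.997, -0.0, -0.0]
ft_force: [-0.0, -0.1, 0.3]
opening: 0.0707
grip_force: 0.0
```

```bash
python3 w.py .4765 .3075 4; python3 -c "
from h import *
rel([.4765,.3075,.057],-9.3)"
```

```text
1328
((0.47353625297546387, 0.3139772117137909), 0.02043359912931919) [0.45372855 0.29503165 0.09802706] [0.49337537 0.33411075 0.1077295 ] [0.47239317 0.31450554 0.10504634]
turn(first,deg) [ 0.19 -0.14  0.48] then shift [-0.0092 -0.0079  0.1286] now [0.4687 0.3168 0.1856] t 9.65 open 0.0709 F 0.0 [-1.1  5.   0. ]
```

Emit:
carry_out(targets=[[[-0.005,-0.001,0.02],[0,0,0],50],[[0,0,0.02],[0,0,0],50],[[0,0,0],[0,0,0],50],[[0,0,0],[0,0,0],50],[[0,0,0],[0,0,0],50],[[0,0,0],[0,0,0],50],[[0,0,0],[0,0,0],50],[[0,0,0],[0,0,0],50],[[0,0,0],[0,0,0],50],[[0,0,0],[0,0,0],50]])

```text
time: 10.65
eef_pos: [0.4778, 0.3064, 0.1462]
eef_rot: [0.081, 0.997, 0.0, 0.0]
ft_force: [-0.5, 0.3, 0.5]
opening: 0.0705
grip_force: 0.0
```

```bash
python3 w.py .4765 .3075 5; python3 -c "
from h import *
rel([.4765,.3075,.057],-9.3)"
```

```text
1836
((0.47706475853919983, 0.30654627084732056), 0.02040925808250904) [0.45677665 0.28683406 0.09811804] [0.49721781 0.32631236 0.10771572] [0.47563647 0.30664801 0.10502666]
turn(first,deg) [0.01 0.   0.02] then shift [0.0014 0.0009 0.0892] now [0.4778 0.3064 0.1462] t 10.7 open 0.0705 F 0.0 [ 0.5 -0.9 -0.5]
```

Emit:
carry_out(targets=[[[0.001,0.0005,0.02],[0,0,0],50],[[0,0,0.03],[0,0,0],50],[[0,0,0.03],[0,0,0],50],[[0,0,0.009],[0,0,0],50],[[0,0,0],[0,0,0],255],[[0,0,0],[0,0,0],255],[[0,0,0],[0,0,0],255],[[0,0,0],[0,0,0],255],[[0,0,0],[0,0,0],255],[[0,0,0],[0,0,0],255]], force=20)

```text
time: 11.7
eef_pos: [0.4776, 0.3075, 0.0583]
eef_rot: [0.081, 0.997, 0.001, 0.001]
ft_force: [-0.1, -0.6, 6.4]
opening: 0.0402
grip_force: 20.0
```

Emit:
carry_out(targets=[[[0,0,0],[0,0,0],255],[[0,0,-0.01],[0,0,0],255],[[0,0,-0.03],[0,0,0],255],[[0,0,-0.03],[0,0,0],255],[[0,0,-0.03],[0,0,0],255],[[0,0,-0.02],[0,0,0],255],[[0,0,0],[0,0,0],255],[[0,0,0],[0,0,0],255],[[0,0,0],[0,0,0],255],[[0,0,0],[0,0,0],255]])

```text
time: 12.7
eef_pos: [0.476, 0.3065, 0.1757]
eef_rot: [0.081, 0.997, -0.001, -0.001]
ft_force: [0.5, 1.1, -0.8]
opening: 0.0407
grip_force: 20.0
```

```bash
python3 -c "
from h import *
rel([.5237,.0078,.177],-9.3)"
```

```text
turn(first,deg) [-0.12 -0.1   0.02] then shift [-0.0953 -0.2871 -0.0013] now [0.476  0.3065 0.1757] t 12.7 open 0.0407 F 20.0 [ 0.5  1.1 -0.8]
```

Emit:
carry_out(targets=[[[-0.006,-0.018,0],[0,0,0],255],[[-0.0119,-0.036,0],[0,0,0],255],[[-0.0119,-0.036,0],[0,0,0],255],[[-0.0119,-0.036,0],[0,0,0],255],[[-0.0119,-0.036,0],[0,0,0],255],[[-0.0119,-0.036,0],[0,0,0],255],[[-0.0119,-0.036,0],[0,0,0],255],[[-0.0119,-0.036,0],[0,0,0],255],[[-0.006,-0.017,0],[0,0,0],255],[[0,0,0],[0,0,0],255]])

```text
time: 13.7
eef_pos: [0.5243, 0.0048, 0.1764]
eef_rot: [0.084, 0.996, -0.001, -0.001]
ft_force: [0.3, 0.1, -1.1]
opening: 0.0404
grip_force: 20.0
```

Emit:
carry_out(targets=[[[0,0,0],[0,0,0],255],[[0,0,0.01],[0,0,0],255],[[0,0,0.02],[0,0,0],255],[[0,0,0.01],[0,0,0],255],[[0,0,0],[0,0,0],255],[[0,0,0],[0,0,0],255],[[0,0,0],[0,0,0],255],[[0,0,0],[0,0,0],255],[[0,0,0],[0,0,0],255],[[0,0,0],[0,0,0],255]])

```text
time: 14.7
eef_pos: [0.5248, 0.0084, 0.1375]
eef_rot: [0.081, 0.997, 0.0, 0.0]
ft_force: [0.1, -0.2, -0.7]
opening: 0.0405
grip_force: 20.0
```

```bash
python3 -c "
from h import *
rel([.5237,.0078,.0665],-9.3)"
```

```text
turn(first,deg) [0.01 0.03 0.01] then shift [ 0.001  -0.0008  0.071 ] now [0.5248 0.0084 0.1375] t 14.7 open 0.0405 F 20.0 [ 0.1 -0.2 -0.7]
```

Emit:
carry_out(targets=[[[0.0005,-0.001,0.02],[0,0,0],255],[[0,0,0.02],[0,0,0],255],[[0,0,0.015],[0,0,0],255],[[0,0,0.01],[0,0,0],255],[[0,0,0.004],[0,0,0],255],[[0,0,0],[0,0,0],255],[[0,0,0.001],[0,0,0],255],[[0,0,0],[0,0,0],255],[[0,0,0],[0,0,0],255],[[0,0,0],[0,0,0],255]])

```text
time: 15.7
eef_pos: [0.5242, 0.0076, 0.0675]
eef_rot: [0.081, 0.997, 0.0, 0.0]
ft_force: [0.1, -0.2, -0.5]
opening: 0.0407
grip_force: 20.0
```

```bash
python3 -c "
from h import *
rel([.5237,.0078,.066],-9.3)"
```

```text
turn(first,deg) [0.01 0.03 0.02] then shift [0.0005 0.0002 0.0015] now [0.5242 0.0076 0.0675] t 15.7 open 0.0407 F 20.0 [ 0.1 -0.2 -0.5]
```

Emit:
carry_out(targets=[[[0,0,0.001],[0,0,0],255],[[0,0,0.001],[0,0,0],255],[[0,0,0],[0,0,0],255],[[0,0,0],[0,0,0],50],[[0,0,0],[0,0,0],50],[[0,0,0],[0,0,0],50],[[0,0,0],[0,0,0],50],[[0,0,-0.02],[0,0,0],50],[[0,0,-0.04],[0,0,0],50],[[0,0,-0.04],[0,0,0],50]])

```text
time: 16.7
eef_pos: [0.5231, 0.0074, 0.1657]
eef_rot: [0.081, 0.997, -0.0, -0.001]
ft_force: [0.4, -0.0, 0.2]
opening: 0.0702
grip_force: 0.0
```

Emit:
carry_out(targets=[[[0,-0.01,-0.02],[0,0,0],50],[[0,-0.03,-0.01],[0,0,0],50],[[0,-0.03,0],[0,0,0],50],[[0,-0.03,0],[0,0,0],50],[[0,-0.03,0],[0,0,0],50],[[0,-0.03,0],[0,0,0],50],[[0,-0.01,0],[0,0,0],50],[[0,0,0],[0,0,0],50],[[0,0,0],[0,0,0],50],[[0,0,0],[0,0,0],50]])

```text
time: 17.7
eef_pos: [0.497, -0.1584, 0.195]
eef_rot: [0.08, 0.997, 0.0, -0.0]
ft_force: [-0.2, 0.2, -1.1]
opening: 0.0702
grip_force: 0.0
```

```bash
python3 j.py 6 top,scene,wrist
python3 -c "
from h import *
rel([.5290,-.1600,.15],80.7)
rel([.5290,-.1600,.15],-99.3)
s=env.read_state();print(s['qpos'])
c='wrist';im,d=optics.camera(c);P=cloud(c,d).reshape(-1,3);P=P[d.ravel()>0]
q=P[(P[:,2]>.09)&(P[:,2]<.115)&(np.hypot(P[:,0]-.529,P[:,1]+.16)<.05)];print(len(q),len(q)>5 and cv2.minAreaRect(q[:,:2].astype(np.float32)))
"
```

```text
top -0.032 jar off [-0.0007 -0.0037] 0.020126773044466972 top 0.1131
top 0.032 jar off [-0.0009 -0.0027] 0.02033226750791073 top 0.113
top pad y [-0.0631 -0.053 ] jaw~ 0.0175
scene -0.032 jar off [ 0.0016 -0.0047] 0.0213629100471735 top 0.1144
scene 0.032 jar off [ 0.0009 -0.002 ] 0.021015577018260956 top 0.1145
scene pad y [-0.0646 -0.0538] jaw~ 0.0167
wrist -0.032 jar off [ 0.0003 -0.0068] 0.020616473630070686 top 0.1131
wrist 0.032 jar off [-0.0001 -0.0056] 0.0204326119273901 top 0.113
wrist pad y [-0.068  -0.0237] jaw~ 0.0468
turn(first,deg) [ 2.000e-02  1.000e-02 -8.987e+01] then shift [-0.0043 -0.0319  0.0451] now [ 0.4968 -0.159   0.1951] t 17.85 open 0.0703 F 0.0 [ 0.7 -0.8 -0.7]
turn(first,deg) [ 1.000e-02 -2.000e-02  9.013e+01] then shift [0.0043 0.0319 0.0451] now [ 0.4968 -0.159   0.1951] t 17.85 open 0.0703 F 0.0 [ 0.7 -0.8 -0.7]
[-0.0924843   0.26095916  0.33645195  1.96730935 -0.10681361  0.93023607
  1.70813145]
692 ((0.5280531644821167, -0.16258850693702698), (0.029568444937467575, 0.057232942432165146), 81.16961669921875)
```

Emit:
carry_out(targets=[[[0,0,0],[0,0,8.5],0],[[0,0,0],[0,0,8.5],0],[[0,0,0],[0,0,8.5],0],[[0,0,0],[0,0,8.5],0],[[0,0,0],[0,0,8.5],0],[[0,0,0],[0,0,8.5],0],[[0,0,0],[0,0,8.5],0],[[0,0,0],[0,0,8.5],0],[[0,0,0],[0,0,8.5],0],[[0,0,0],[0,0,8.5],0]])

```text
time: 18.9
eef_pos: [0.4967, -0.1598, 0.1952]
eef_rot: [0.735, 0.678, 0.0, -0.0]
ft_force: [0.1, -0.2, -0.4]
opening: 0.088
grip_force: 0.0
```

Emit:
carry_out(targets=[[[0,0.01,0],[0,0,5.1],0],[[0.005,0.022,0],[0,0,0],0],[[0,0,0],[0,0,0],0],[[0,0,0],[0,0,0],0],[[0,0,0],[0,0,0],0],[[0,0,0],[0,0,0],0],[[0,0,0],[0,0,0],0],[[0,0,0],[0,0,0],0],[[0,0,0],[0,0,0],0],[[0,0,0],[0,0,0],0]])

```text
time: 19.9
eef_pos: [0.5289, -0.1597, 0.1952]
eef_rot: [0.763, 0.647, 0.0, -0.0]
ft_force: [-0.2, -0.0, 0.1]
opening: 0.0879
grip_force: 0.0
```

```bash
python3 -c "
from h import *
rel([.5287,-.1605,.061],-99.3)
s=env.read_state();print(s['qpos'])
c='wrist';im,d=optics.camera(c);cv2.imwrite('pics/g.png',im);P=cloud(c,d).reshape(-1,3);P=P[d.ravel()>0]
q=P[(P[:,2]>.09)&(P[:,2]<.115)&(np.hypot(P[:,0]-.529,P[:,1]+.16)<.05)];print(len(q),len(q)>5 and cv2.minAreaRect(q[:,:2].astype(np.float32)))
"
```

```text
turn(first,deg) [-0.   -0.   -0.09] then shift [-8.000e-04 -1.000e-04  1.342e-01] now [ 0.5289 -0.1597  0.1952] t 19.9 open 0.0879 F 0.0 [-0.2 -0.   0.1]
[-0.31769515  0.34803626  0.62560458  1.91225544 -0.24673181  0.95788004
  0.25889377]
534 ((0.5292649269104004, -0.16268962621688843), (0.030173595994710922, 0.05807054415345192), 81.12064361572266)
```

View pics/g.png

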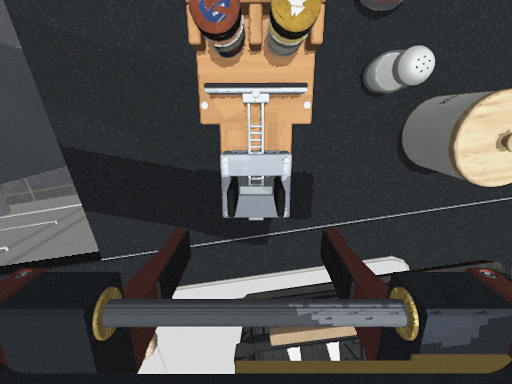

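The wrist view shows both jars in their pockets (215,15 and 295,15), the pad well short of them, and the grips (255,190) centred between the fingers. Next I descend.

Emit:
carry_out(targets=[[[-0.001,0,0.02],[0,0,0],0],[[0,0,0.03],[0,0,0],0],[[0,0,0.02],[0,0,0],0],[[0,0,0.02],[0,0,0],0],[[0,0,0.02],[0,0,0],0],[[0,0,0.02],[0,0,0],0],[[0,0,0.004],[0,0,0],0],[[0,0,0],[0,0,0],0],[[0,0,0],[0,0,0],70],[[0,0,0],[0,0,0],70]], force=18)

```text
time: 20.95
eef_pos: [0.5296, -0.1608, 0.0622]
eef_rot: [0.763, 0.647, 0.001, 0.001]
ft_force: [0.4, 0.3, 0.3]
opening: 0.0752
grip_force: 0.0
```

Emit:
carry_out(targets=[[[0,0,0],[0,0,0],255],[[0,0,0],[0,0,0],255],[[0,0,0],[0,0,0],255],[[0,0,0],[0,0,0],255],[[0,0,0],[0,0,0],255],[[0,0,0],[0,0,0],255],[[0,0,0],[0,0,0],255],[[0,0,0],[0,0,0],255],[[0,0,0],[0,0,0],255],[[0,0,0],[0,0,0],255]], force=18)

```text
time: 21.95
eef_pos: [0.5294, -0.1608, 0.0617]
eef_rot: [0.763, 0.647, 0.0, 0.0]
ft_force: [-0.3, -0.2, 6.1]
opening: 0.0394
grip_force: 18.0
```

```bash
python3 j.py 7 scene,top
```

```text
scene -0.032 jar off [ 0.0019 -0.0034] 0.022142181172966957 top 0.1145
scene 0.032 jar off [ 0.0005 -0.0045] 0.020634496584534645 top 0.1144
scene pad y [-0.0546 -0.0421] jaw~ 0.0284
top -0.032 jar off [-0.0009 -0.0038] 0.020130425691604614 top 0.1132
top 0.032 jar off [-0.0011 -0.0032] 0.020109916105866432 top 0.1131
top pad y [-0.052  -0.0407] jaw~ 0.0298
```

Emit:
carry_out(targets=[[[0,0,0],[0,0,0],60],[[0,0,0],[0,0,0],60],[[0,0,0],[0,0,0],60],[[0,0,0],[0,0,0],60],[[0,0,0],[0,0,0],60],[[0,0,0],[0,0,0],60],[[0,0,0],[0,0,0],60],[[0,0,0],[0,0,0],60],[[0,0,0],[0,0,0],60],[[0,0,0],[0,0,0],60]])

```text
time: 23.05
eef_pos: [0.5289, -0.1606, 0.0611]
eef_rot: [0.763, 0.647, 0.0, -0.0]
ft_force: [-0.2, -0.8, 0.2]
opening: 0.0671
grip_force: 0.0
```

Emit:
carry_out(targets=[[[0,0,0],[0,0,0],255],[[0,0,0],[0,0,0],255],[[0,0,0],[0,0,0],255],[[0,0,0],[0,0,0],255],[[0,0,0],[0,0,0],255],[[0,0,0],[0,0,0],255],[[0,0,0],[0,0,0],255],[[0,0,0],[0,0,0],255],[[0,0,0],[0,0,0],255],[[0,0,0],[0,0,0],255]], force=18)

```text
time: 24.05
eef_pos: [0.5294, -0.1608, 0.0613]
eef_rot: [0.763, 0.647, 0.0, 0.0]
ft_force: [5.1, -2.3, -2.1]
opening: 0.0396
grip_force: 18.0
```

```bash
python3 j.py 8 scene,top
```

```text
scene -0.032 jar off [ 0.0019 -0.004 ] 0.021524932235479355 top 0.1144
scene 0.032 jar off [ 0.0005 -0.0044] 0.02124861441552639 top 0.1143
scene pad y [-0.0415 -0.0262] jaw~ 0.0443
top -0.032 jar off [-0.0008 -0.0039] 0.020169302821159363 top 0.1134
top 0.032 jar off [-0.001  -0.0027] 0.020012661814689636 top 0.1131
top pad y [-0.0353 -0.0249] jaw~ 0.0456
```

Emit:
carry_out(targets=[[[0,0,0],[0,0,0],60],[[0,0,0],[0,0,0],60],[[0,0,0],[0,0,0],60],[[0,0,0],[0,0,0],60],[[0,0,0],[0,0,0],60],[[0,0,0],[0,0,0],60],[[0,0,0],[0,0,0],60],[[0,0,0],[0,0,0],60],[[0,0,0],[0,0,0],60],[[0,0,0],[0,0,0],80]])

```text
time: 25.15
eef_pos: [0.5288, -0.1606, 0.0611]
eef_rot: [0.763, 0.647, -0.0, -0.0]
ft_force: [-0.2, 0.2, -0.4]
opening: 0.0626
grip_force: 0.0
```

Emit:
carry_out(targets=[[[0,0,0],[0,0,0],90],[[0,0,0],[0,0,0],97],[[0,0,0],[0,0,0],104],[[0,0,0],[0,0,0],111],[[0,0,0],[0,0,0],118],[[0,0,0],[0,0,0],125],[[0,0,0],[0,0,0],132],[[0,0,0],[0,0,0],139],[[0,0,0],[0,0,0],150],[[0,0,0],[0,0,0],255]], force=18)

```text
time: 26.15
eef_pos: [0.5295, -0.1608, 0.0613]
eef_rot: [0.763, 0.647, 0.0, 0.001]
ft_force: [5.0, -0.8, -3.0]
opening: 0.0502
grip_force: 18.0
```

Emit:
carry_out(targets=[[[0,0,0],[0,0,0],255],[[0,0,0],[0,0,0],255],[[0,0,0],[0,0,0],255],[[0,0,0],[0,0,0],255],[[0,0,0],[0,0,0],255],[[0,0,0],[0,0,0],255],[[0,0,0],[0,0,0],255],[[0,0,0],[0,0,0],255],[[0,0,0],[0,0,0],255],[[0,0,0],[0,0,0],255]], force=18)

```text
time: 27.15
eef_pos: [0.5295, -0.1608, 0.0613]
eef_rot: [0.763, 0.647, 0.0, 0.001]
ft_force: [5.8, -1.0, -3.9]
opening: 0.0506
grip_force: 18.0
```

```bash
python3 j.py 9 scene,top; python3 -c "
import cv2
a=cv2.imread('pics/scene9.png')[120:260,230:410]
cv2.imwrite('pics/c9.png',cv2.resize(a,(720,560),interpolation=2))"
```

```text
scene -0.032 jar off [ 0.0002 -0.0007] 0.02163058891892433 top 0.1144
scene 0.032 jar off [ 0.0002 -0.0024] 0.021145015954971313 top 0.1144
scene pad y [-0.0316 -0.0225] jaw~ 0.048
top -0.032 jar off [-0.0007 -0.    ] 0.020071499049663544 top 0.1134
top 0.032 jar off [-0.001  -0.0006] 0.0200135987251997 top 0.1131
top pad y [-0.0332 -0.0224] jaw~ 0.0481
```

View pics/c9.png

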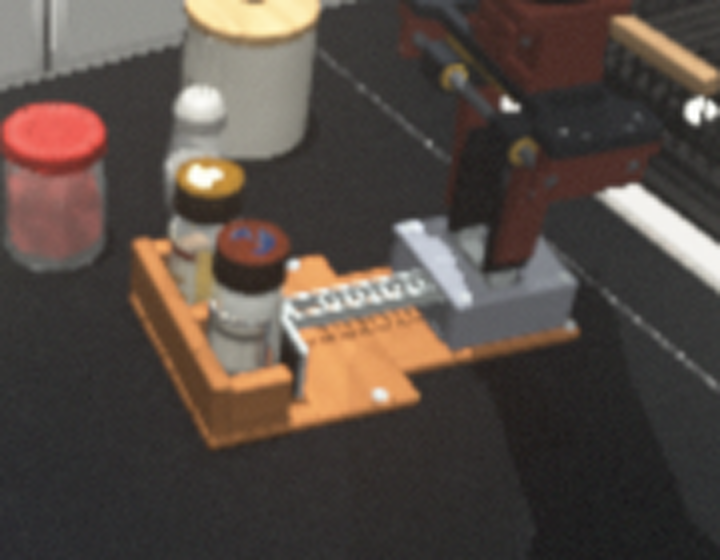

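The grips stopped short at a 50.6 mm opening with 18 N. The picture shows both jars upright against the back wall (crop 210,230 and 250,300) with the pad on them. I'll hand it in.

```bash
python3 -c "
from bench import order
print(order.finish_job())"
```

```text
the job is handed in; nothing more can be done
None
```

I handed the job in at about 27 s of the 72 s allowed: both jars stand upright in the pockets against the back wall, and the gripper is still squeezing the grips at 18 N, which should press them with about 13 N; no verdict came back.

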